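# Run the jig's locking pin through its L-slot

## Task

Lock the pipe in the bench jig: push the pin with the four-lobed knob along the slot until it drives the pusher and pipe up to the end stop, then push it round the corner and along the short leg all the way to that leg's end. Only push the pin with closed or outside fingers: do not pinch its knob, lift it, or shove the pipe or pusher directly, and do not move the other things about.

Things in the scene. Friction and masses are not known exactly. Their poses are not given: they have to be found in the camera images.
- jig: fixed steel jig, 150 x 410 mm. Origin: on the table under its slotted plate's middle; y along the jig to the pipe and end stop, x across, z up. Plate: x -75..75, y -100..85 mm, flat top 45 mm up; L-slot 20 mm wide. Rod guide on the plate at x -15..15, y 71..85, 72 mm high. V saddles for the pipe at y 175..275; end stop's face at y 295, 95 mm high
- slot_corner (a point): corner of the L, on the plate's top (45 mm up); axes as the jig's; at jig x -25, y 25 mm. The long leg runs along jig +y on x = -25 from y = -50 to this point; the short leg runs from here along jig +x. These are centre lines of the pin's travel: it has 2 mm of play each way and the slot's walls stop it
- slot_end (a point): where the pin's axis is at the far end of the short leg, on the plate's top; axes as the jig's; at jig x 35, y 25 mm
- pin_axis (a point): pin's axis at its collar's underside, which rests on the plate. Upwards: round metal collar 48 mm across, 14 mm high, then a black knob of four lobes 36 mm across, up to 46 mm over the plate. Below: 16 mm stem in the slot, and a washer under the plate that lets it rise or rock by 4 mm at most. Best pushed low, on the collar's side. Starts near the -y end of the long leg
- pin: the same pin, about 0.35 kg, loose but captive; it slides in the slot and can spin about its axis. z along its axis, upright at rest; its x and y mean nothing
- pusher (a joint): travel in m of the pusher along jig +y, 0 to 0.066; stays where left (about 2 N of friction). Its cross bar (x -45..55, 14 mm thick, 46 to 66 mm above the table) lies on the plate ahead of the pin, rear face at jig y = -8 mm + travel. The pin's collar runs against that face, drives it to about 0.057 to 0.059, and slides along it in the short leg
- pad (a point): centre of the front face of the pusher's round 54 mm pad, 58 mm above the table, at jig y = 105 mm + travel; it meets the end of the pipe
- pipe_mid (a point): middle of the loose pipe, olive glass fibre with two pale bands, 75 mm across and 130 mm long, about 0.5 kg, lying along jig y in the V saddles, its axis 58 mm above the table. Against the stop it is at jig y = 230 mm
- pipe: the same pipe; origin at its middle, y along it
- fitting: small stepped brass fitting, 26 mm across, 28 mm high, standing on the plate near its +x, -y corner; leave alone. Origin under its middle
- cup: white cup, 76 mm across, 85 mm high, on the table; leave alone. Origin under its middle
- tape: flat roll of tape, 100 mm across, 25 mm high, on the table; leave alone. Origin under its middle
- brush: paint brush 190 mm long lying on the table; leave alone
- tin: metal tin 72 mm across, 90 mm high, on the table beyond the pipe; leave alone. Origin under its middle
- offcut: olive pipe ring 90 mm across, 50 mm high, on the table on the robot's side of the pipe; leave alone. Origin under its middle
- wrench: wrench 170 mm long lying on the table; leave alone
Things that resemble listed ones, but are neither listed nor needed, are in the scene too. Leave any red or yellow look-alike of the pin alone. Leave any pink look-alike of the pipe alone.

How it is judged:
By the outcome, as a careful person would: the job done as asked, in the order asked, and still so for the second after the job is handed in, with the robot touching nothing.
It also fails if it takes over 48 s, if anything falls off the work surface, if the arm or the gripper's body presses on something with over 40 N, if the wrist force passes 120 N, or if a joint passes its speed limit or range.

## Robot

A 6-joint arm with a two-finger parallel gripper is mounted at the origin on the work surface. World frame = base frame: x ahead of the robot, y to its left, z up, the work surface at z = 0. Lengths are in m, angles in rad, forces in N, time in s.
With the tool pointing down it reaches from about 0.325 to 0.775 m from the base axis. Payload 5.5 kg.
Tool frame: the origin (TCP) lies on the mounting face of the last link; the fingertips stand 173 mm ahead of it and the grasp point (between the pads) lies 155 mm ahead of it; z points along the fingers, y is the line along which they close (so a half turn about z gives the same grasp; the last joint's range is limited). The gripper opens to 85 mm and grips with 20 to 120 N. Pads are 22 mm wide; open, the fingers measure 114 mm over their backs; the gripper's body (76 mm by 85 mm) begins 54 mm behind the grasp point. The pads swing forward as they close: fully open they stand 13 mm farther back than shut.
Start: joints at [-1.355, 0.091, 1.231, -0, 1.82, -0.057], TCP at [0.162, -0.578, 0.405] pointing down, gripper open.
Joint ranges: [-2.87, 2.87], [-0.86, 2.18], [0.17, 2.46], [-1.51, 4.65], [0.06, 2.69], [-2.65, 2.65]. Speed limits (rad/s): [2.57, 2.57, 3.01, 3.14, 3.14, 3.14].

## Interface

Orientations are given as a unit quaternion [x, y, z, w].
In Python, from plant import arm gives the robot as it stands. The module is installed in compiled form; this text tells all that it offers.
- The arm moves only by the tool drive_tool, never from a script. Its argument "targets" is a list that holds one entry, the list of rows, each a list of 4 numbers: the shift along the tool's x, y, z as a fraction of full scale, then the turn about the tool's z as a fraction of full scale. A call has 1 to 10 rows; each row shifts and turns the commanded pose from where the row before left it, along the tool's axes as they then stand; what a row does not reach is not made up. Full scale, the value 1, is 0.025 m for a shift and 5 degrees for a turn. A row lasts 1/8 s, in which the tool goes at most 62.5 mm and 10.7 degrees, less where a joint would pass 70% of its speed; a pose out of reach is approached as far as the arm can. A call with a number of a shift or a turn outside -1 to 1 is refused whole. A call with a gripper value outside its range is refused whole. "claw" is the opening, from -1 (shut) to 1 (fully open), so that 0 is half open, set as the call begins (left out, the last holds). The fingers move at their own pace and stop on an object; the grip force is fixed at half the most. Time passes only in rows, so rows that do not move let the fingers close. It gives the time, the measured TCP pose, the force, the opening and the grip force at its end, in the units of the state.
- arm.sense(): the state, without advancing time (a new reading comes with each control period).
- arm.get_image(name): name is "scene" or "top" or "wrist"; returns a dict with "color" (480x640x3 uint8, red, green, blue), "intrinsics" (3x3 intrinsics, pixels), "position" and "rotation" of the camera in the world; the wrist camera has in their place "mount" (4x4, takes a point from camera to tool coordinates, whose origin is the TCP and whose axes are the flange's). Camera axes: x right, y down, z forward; pixel columns grow to the right and rows downward; lengths in m; the calibration is good to about 2 mm. A picture is of the moment at which its call begins: read the wrist's pose just before it. There is no depth.
- arm.hand_in(): hands the job in; it is judged then, once.
The state is a dict: "t": time; "q": joint angles; "joint_vel": joint speeds; "joint_efforts": joint torques, N m; "position": TCP position; "ee_rot": TCP orientation; "force": force on the tool from outside, world axes, zero at the start; "ft_torque": the same for the moment, N m; "width": finger opening in m; "grasp_force": force on a finger pad.
Only numpy, scipy, OpenCV 4.12 (cv2) and the standard library are available. Lean on these libraries where they do the work, as an engineer would, in place of code of your own. Each camera call takes 0.05 s, during which the arm holds its last target. There are 200 camera calls.

## Working session

There is one attempt and no reset: what is moved stays moved. The work goes in short steps, Python scripts to look and compute and a tool call to move; the robot and the scene stay as the last step left them, time stands still between calls to the robot, and variables do not carry over. Pictures are saved under pics/ and viewed, at most 10 in all, crops included, and the job is handed in when it is done.

Besides the shell and the picture viewer there is one more tool, called after "Request:" as a command line: name --argument value ..., lists and objects as JSON in quotes. drive_tool: Moves the arm, as the interface text tells. Shift numbers are shares of 0.025 m and turn numbers shares of 5 degrees, none past 1 either way. Its arguments: {"type":"object","properties":{"targets":{"type":"array","items":{"type":"array","items":{"type":"array","items":{"type":"number","minimum":-1,"maximum":1}}}},"claw":{"type":"number"}},"required":["targets"]}

```bash
mkdir -p pics; cat > h.py <<'E'
import numpy as np, cv2
from plant import arm
def shot(n,f):
    im=arm.get_image(n); cv2.imwrite('pics/'+f,im['color'][:,:,::-1]); return im
E
python3 - <<'E'
from h import *
import pickle
print(arm.sense())
d={}
for n in('scene','top'):
    d[n]=shot(n,n+'0.png'); print(n,d[n]['intrinsics'],d[n]['position'],d[n]['rotation'])
pickle.dump(d,open('im0.pkl','wb'))
E
```

```text
{'t': 0.0, 'q': array([-1.35467278e+00,  9.18750997e-02,  1.23190871e+00, -3.71972305e-05,
        1.81981753e+00, -5.66919725e-02]), 'joint_vel': array([-0.001149  ,  0.00017041, -0.00155205, -0.0003363 ,  0.00014315,
        0.001232  ]), 'joint_efforts': array([ 1.23459267e-03, -4.58728838e+01, -4.18024528e+01, -9.56650729e-05,
        1.14687049e-02,  5.21130403e-06]), 'position': array([ 0.16167482, -0.57786228,  0.40352792]), 'ee_rot': array([ 9.90710999e-01,  1.35980538e-01, -9.79494598e-05, -9.99717469e-04]), 'force': array([ 0.29390917, -0.53260913,  0.20631816]), 'ft_torque': array([-0.01788435, -0.01935432,  0.01599371]), 'grasp_force': 0.0, 'width': 0.08525674026999903}
scene [[437.89528616   0.         316.49027933]
 [  0.         437.89528616 237.15061039]
 [  0.           0.           1.        ]] [ 1.02697479 -0.42533395  0.51220914] [ 0.81699188  0.34701613 -0.17023638 -0.42792948]
top [[476.67700425   0.         310.69464684]
 [  0.         476.67700425 230.45905979]
 [  0.           0.           1.        ]] [0.45687869 0.01519956 0.84100133] [ 0.71193343 -0.69795213  0.03930189 -0.06685039]
```

View pics/top0.png

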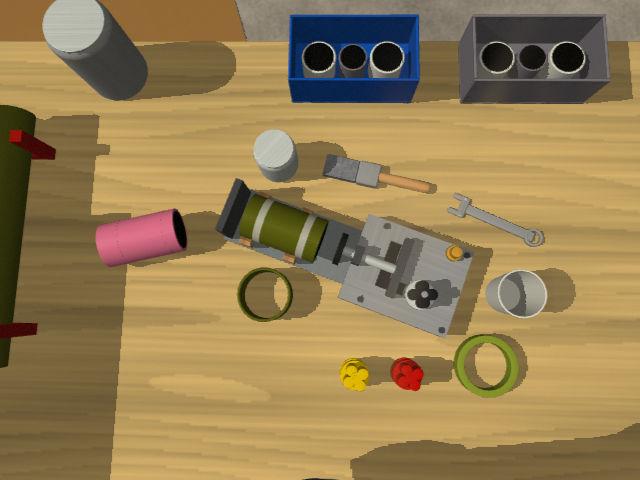

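View pics/scene0.png

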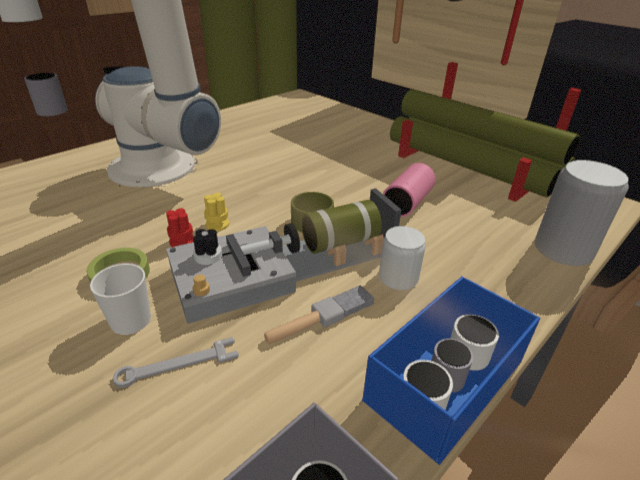

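The top view shows the jig with its plate around (338–476, 215–335) and its +y axis running up-left. The pin has a black four-lobed knob at (424,294). The look-alikes are yellow at (354,374) and red at (406,374). The real pipe is olive at (285,228), and the pink one is at (142,238). The black-knobbed pin in the slot fits the description, so I'll confirm it in a crop.

```bash
cat >> h.py <<'E'
from scipy.spatial.transform import Rotation as R
def ray(im,uv,z):
    uv=np.atleast_2d(np.float64(uv)); r=im['rotation']; r=np.asarray(r)
    M=R.from_quat(r).as_matrix() if r.size==4 else r
    d=np.c_[uv,np.ones(len(uv))]@np.linalg.inv(im['intrinsics']).T@M.T
    p=np.asarray(im['position']); return p+d*((z-p[2])/d[:,2])[:,None]
def proj(im,P):
    M=R.from_quat(im['rotation']).as_matrix(); c=(np.atleast_2d(P)-im['position'])@M@im['intrinsics'].T
    return c[:,:2]/c[:,2:]
E
python3 - <<'E'
from h import *
import pickle
d=pickle.load(open('im0.pkl','rb'));im=d['top']
c=im['color'][205:345,325:485,::-1]
cv2.imwrite('pics/crop.png',cv2.resize(c,None,fx=5,fy=4.2857 if 0 else 4.28,interpolation=cv2.INTER_CUBIC) if 0 else cv2.resize(c,None,fx=4,fy=4,interpolation=cv2.INTER_CUBIC))
E
```

```text
(no output)
```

View pics/crop.png

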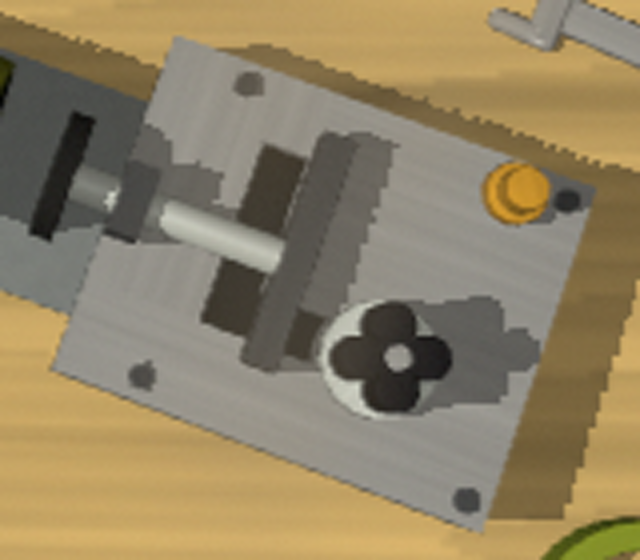

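The crop confirms the pin: black four-lobed knob at crop (398,358) on a round metal collar at about (382,358), in the slot behind the cross bar. The plate corners are clear at (176,37), (596,190), (482,530) and (52,370).

```bash
cat > m.py <<'E'
from h import *
import pickle
d=pickle.load(open('im0.pkl','rb'));im=d['top'];sc=d['scene']
px=np.array([[176,37],[596,190],[482,530],[52,370]])/4+[324.6,204.6]
L=np.array([[75,85],[75,-100],[-75,-100],[-75,85]])/1000
W=ray(im,px,.045)[:,:2]
A=W-W.mean(0);B=L-L.mean(0);H=B.T@A;th=np.arctan2(H[0,1]-H[1,0],H[0,0]+H[1,1])
Rm=np.array([[np.cos(th),-np.sin(th)],[np.sin(th),np.cos(th)]]);t=W.mean(0)-Rm@L.mean(0)
J=lambda w:(np.atleast_2d(w)[:,:2]-t)@Rm
G=lambda l:np.atleast_2d(l)@Rm.T+t
if __name__=='__main__':
    print('th',np.degrees(th),'t',t,'resid mm',(W-G(L))*1e3,'sizes',np.linalg.norm(np.diff(W,axis=0),axis=1))
    print('knob top centre jig',J(ray(im,np.array([[398,358]])/4+[324.6,204.6],.091))*1e3)
    print('collar centre',J(ray(im,np.array([[380,358]])/4+[324.6,204.6],.059))*1e3)
    print('scene px of corners',proj(sc,np.c_[G(L),np.full(4,.045)]),'knob',proj(sc,np.r_[G([-.025,-.05])[0],.091]))
    # triangulate +x-y corner from scene (185,318)?
    for n,(l,z) in dict(corner=((-.025,.025),.045),end=((.035,.025),.045),pin=((-.025,-.05),.045)).items(): print(n,G(l))
    mk=cv2.inRange(cv2.cvtColor(sc['color'],cv2.COLOR_RGB2HSV),(0,0,0),(180,255,45))[222:262,190:222]
    print('scene knob',cv2.boundingRect(mk))
    s=cv2.resize(sc['color'][190:340,150:310,::-1],None,fx=4,fy=4,interpolation=cv2.INTER_CUBIC);cv2.imwrite('pics/crop2.png',s)
E
python3 m.py
```

```text
th -19.437738398808445 t [ 0.50891153 -0.1044529 ] resid mm [[-0.70131811 -0.4088911 ]
 [-0.88982846  0.42849096]
 [ 1.4584911  -0.06216075]
 [ 0.13265547  0.04256089]] sizes [0.18427364 0.14762259 0.18466201]
knob top centre jig [[-24.11920137 -37.73681   ]]
collar centre [[-23.90188516 -36.68341404]]
scene px of corners [[295.69413577 271.75017645]
 [182.92388575 303.35246036]
 [165.95954228 249.02740117]
 [265.22855052 225.85389945]] knob [[197.0889188  236.09902363]]
corner [[ 0.493656   -0.07255825]]
end [[ 0.55023622 -0.09252519]]
pin [[ 0.46869732 -0.14328353]]
scene knob (4, 8, 24, 25)
```

View pics/crop2.png

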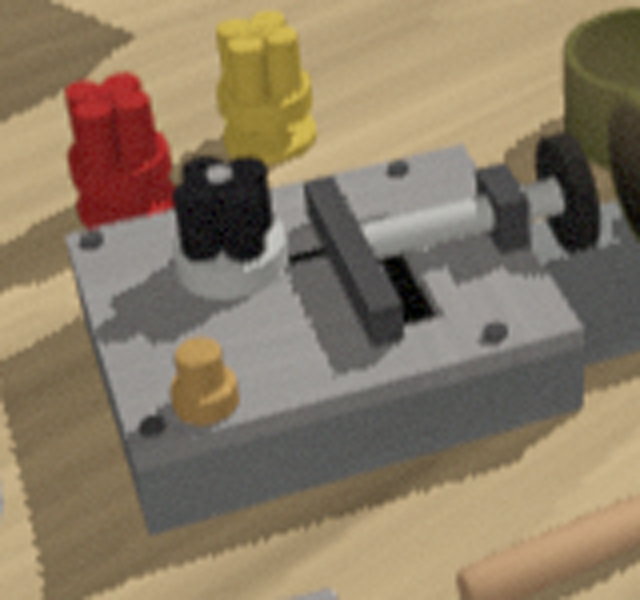

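The scene view agrees: the plate corners project within about 2 px, so the 45 mm height is right. The black-knobbed pin sits at crop (225,215), and the red (120,150) and yellow (265,85) look-alikes stand off the jig. The pin is at about jig (-24,-37). I'll turn the tool so its x runs along jig +y and close the fingers.

Request:
drive_tool --targets '[[[0,0,0,-1],[0,0,0,-1],[0,0,0,-1],[0,0,0,-1],[0,0,0,-1],[0,0,0,-1],[0,0,0,-1],[0,0,0,-1],[0,0,0,-1],[0,0,0,-1]]]' --claw -1

```text
t: 1.35
position: [0.1617, -0.5779, 0.404]
ee_rot: [0.84, 0.543, 0.0, -0.001]
force: [0.3, 0.8, -0.5]
width: -0.0003
grasp_force: 0.0
```

```bash
cat > go.py <<'E'
import sys
from m import *
def tip(j,z):
    s=arm.sense();M=R.from_quat(s['ee_rot']).as_matrix()
    goal=np.r_[G(np.array(j)/1e3)[0],z+.173]
    x=M[:,0];yaw=np.degrees(np.arctan2(x[1],x[0]))
    print('t',s['t'],'tip jig',J(s['position']+.173*M[:,2])*1e3,'z',s['position'][2]-.173,'yaw err',90+np.degrees(th)-yaw,'width',s['width'],'F jig',np.r_[Rm.T@s['force'][:2],s['force'][2]].round(1))
    print('shift units',(M.T@(goal-s['position'])/.025).round(2))
if __name__=='__main__': tip([float(sys.argv[1]),float(sys.argv[2])],float(sys.argv[3]))
E
python3 go.py -25 -87 .12
```

```text
t 1.35 tip jig [[-170.02398371 -561.80794243]] z 0.23097358207443736 yaw err 4.769508438412814 width -0.00026318718040554707 F jig [ 0.1  0.9 -0.5]
shift units [19.41  4.2   4.45]
```

Request:
drive_tool --targets '[[[0,0,0,-0.95],[0.95,0.29,0,0],[0.95,0.29,0,0],[0.95,0.29,0,0],[0.95,0.29,0,0],[0.95,0.29,0,0],[0.95,0.29,0,0],[0.95,0.29,0,0],[0.95,0.29,0,0],[0.95,0.29,0,0]]]'

```text
t: 2.6
position: [0.2956, -0.397, 0.4047]
ee_rot: [0.817, 0.576, 0.0, 0.0]
force: [1.4, 0.3, 0.4]
width: 0.0
grasp_force: 0.0
```

Request:
drive_tool --targets '[[[0.95,0.29,0,0],[0.95,0.29,0,0],[0.95,0.29,0,0],[0.95,0.29,0,0],[0.95,0.29,0,0],[0.95,0.29,0,0],[0.95,0.29,0,0],[0.95,0.29,0,0],[0.95,0.29,0,0],[0,0,0,0]]]'

```text
t: 3.85
position: [0.4287, -0.2174, 0.4046]
ee_rot: [0.816, 0.577, 0.0, -0.0]
force: [0.2, -0.2, 0.7]
width: 0.0004
grasp_force: 0.0
```

```bash
python3 go.py -25 -87 .05
```

```text
t 3.85 tip jig [[ -38.09725604 -133.14804223]] z 0.23162116369591818 yaw err 0.01806651227421696 width 0.00038657919101945716 F jig [ 0.2 -0.1  0.7]
shift units [1.85 0.52 7.27]
```

Request:
drive_tool --targets '[[[0.9,0.26,0,0],[0.9,0.26,0.3,0],[0,0,1,0],[0,0,1,0],[0,0,1,0],[0,0,1,0],[0,0,1,0],[0,0,0.5,0],[0,0,0.3,0],[0,0,0,0]]]'

```text
t: 5.1
position: [0.4554, -0.1811, 0.2523]
ee_rot: [0.817, 0.576, -0.0, 0.0]
force: [0.9, 0.5, 0.6]
width: 0.0002
grasp_force: 0.0
```

```bash
python3 go.py -25 -87 .049; python3 - <<'E'
from h import *
a=shot('scene','s1.png')['color'][170:320,130:330,::-1]
b=shot('wrist','w1.png')['color'][:,:,::-1]
cv2.imwrite('pics/c3.png',np.hstack([cv2.resize(a,(440,330),interpolation=cv2.INTER_CUBIC),cv2.resize(b,(360,330))]))
E
```

```text
t 5.1 tip jig [[-24.93745967 -90.05530883]] z 0.07933035117110226 yaw err 0.18848334373322473 width 0.0002086418685785237 F jig [0.7 0.8 0.6]
shift units [ 0.12 -0.    1.21]
```

View pics/c3.png

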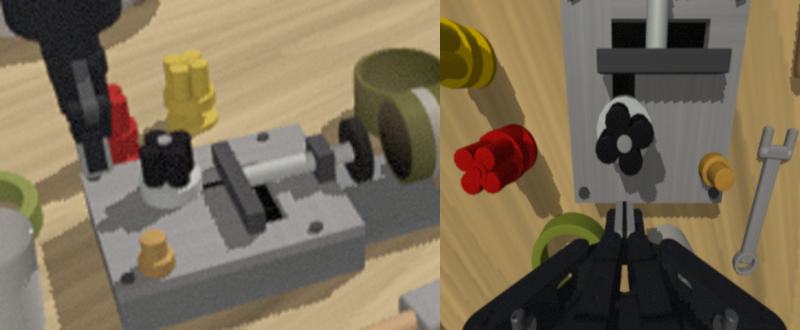

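The closed fingers (tips at 625,210 in the wrist half) stand straight behind the pin (625,140) and clear of everything. I'll descend to about 5 mm over the plate and start pushing.

Request:
drive_tool --targets '[[[0,0,0.4,0],[0,0,0.4,0],[0,0,0.37,0],[0,0,0,0],[0.2,0,0,0],[0.2,0,0,0],[0.2,0,0,0],[0.2,0,0,0],[0.2,0,0,0],[0,0,0,0]]]'

```text
t: 6.45
position: [0.4641, -0.157, 0.2231]
ee_rot: [0.817, 0.577, 0.0, 0.0]
force: [0.6, -0.6, 0.4]
width: 0.0003
grasp_force: 0.2
```

```bash
python3 go.py -25 -10 .0495
```

```text
t 6.45 tip jig [[-24.74169063 -64.46221368]] z 0.05007758818360036 yaw err 0.15226167343861619 width 0.0003196826130655795 F jig [ 0.8 -0.3  0.4]
shift units [ 2.18 -0.01  0.02]
```

Request:
drive_tool --targets '[[[0.2,0,0,0],[0.2,0,0,0],[0.2,0,0,0],[0.2,0,0,0],[0.2,0,0,0],[0.2,0,0,0],[0.2,0,0,0],[0.2,0,0,0],[0.2,0,0,0],[0,0,0,0]]]'

```text
t: 7.7
position: [0.4789, -0.1156, 0.2231]
ee_rot: [0.817, 0.576, -0.001, 0.001]
force: [-2.2, -8.1, 2.0]
width: -0.0001
grasp_force: 4.7
```

```bash
python3 go.py -25 -10 .0495; python3 - <<'E'
from h import *
a=shot('scene','s2.png')['color'][170:320,130:430,::-1]
b=shot('top','t2.png')['color'][170:350,210:490,::-1]
cv2.imwrite('pics/c4.png',np.vstack([cv2.resize(a,(600,300),interpolation=cv2.INTER_CUBIC),cv2.resize(b,(467,300))[:,:467].repeat(1,0) if 0 else cv2.copyMakeBorder(cv2.resize(b,(467,300)),0,0,0,133,cv2.BORDER_CONSTANT)]))
E
```

```text
t 7.7 tip jig [[-24.59896992 -21.00526356]] z 0.05005920474834999 yaw err 0.2080233391071573 width -7.092770166924923e-05 F jig [ 0.6 -8.4  2. ]
shift units [ 0.42 -0.02  0.02]
```

View pics/c4.png

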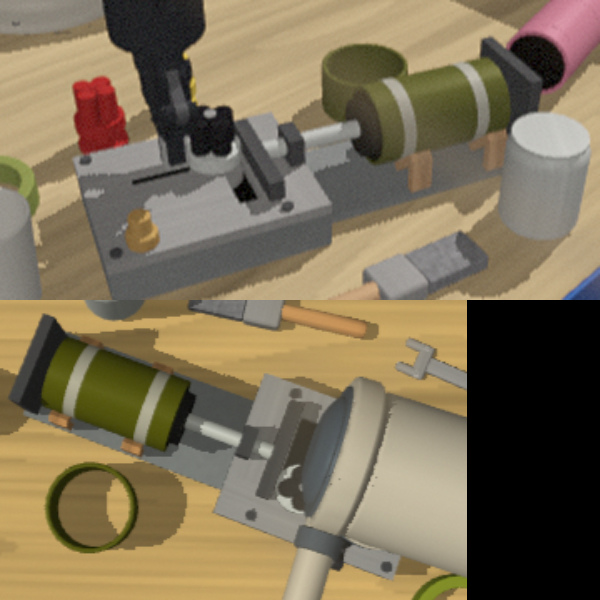

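The pin (scene half, 212,140) is pushing the bar, and the pad is against the pipe, which is moving toward the stop with 8 N on the tool. Continuing to the end of the leg.

Request:
drive_tool --targets '[[[0.15,0,0,0],[0.15,0,0,0],[0.1,0,0,0],[0.1,0,0,0],[0,0,0,0]]]'

```text
t: 8.43
position: [0.4829, -0.1043, 0.2231]
ee_rot: [0.818, 0.576, -0.002, 0.001]
force: [-3.9, -11.5, 1.7]
width: -0.0001
grasp_force: 5.8
```

```bash
python3 go.py -25 -10 .0495
```

```text
t 8.425 tip jig [[-24.53825865  -9.18909596]] z 0.05006675254147494 yaw err 0.23493848424467956 width -7.4090657094795e-05 F jig [  0.1 -12.1   1.7]
shift units [-0.06 -0.02  0.02]
```

Not stopped by the wall yet, so I'll nudge until the force rises.

Request:
drive_tool --targets '[[[0.06,0,0,0],[0.06,0,0,0],[0,0,0,0]]]'

```text
t: 8.8
position: [0.4835, -0.1026, 0.2231]
ee_rot: [0.818, 0.575, -0.003, 0.002]
force: [-7.0, -16.9, 3.0]
width: 0.0002
grasp_force: 9.1
```

Request:
drive_tool --targets '[[[0.06,0,0,0],[0,0,0,0]]]'

```text
t: 9.05
position: [0.4838, -0.1021, 0.2232]
ee_rot: [0.818, 0.575, -0.004, 0.003]
force: [-8.1, -21.4, 4.8]
width: -0.0001
grasp_force: 11.5
```

```bash
python3 go.py -25 -8 .0495
```

```text
t 9.05 tip jig [[-24.51030776  -7.88759096]] z 0.050160917433567154 yaw err 0.3381439900326484 width -6.139622663221052e-05 F jig [ -0.5 -22.9   4.8]
shift units [-0.08 -0.02  0.03]
```

Request:
drive_tool --targets '[[[0.1,0,0,0],[0,0,0,0]]]'

```text
t: 9.3
position: [0.4842, -0.1011, 0.2234]
ee_rot: [0.818, 0.575, -0.006, 0.004]
force: [-11.1, -28.7, 4.7]
width: 0.0001
grasp_force: 15.5
```

```bash
python3 go.py -25 -8 .0495; python3 - <<'E'
from h import *
from m import G
im=shot('scene','s3.png')
for n,l,z in(('bar rear top @57mm x55',(.055,.049),.066),('pipe +y end top',(0,.295),.0955),('pipe -y end top at stop',(0,.165),.0955),('pin knob top at corner',(-.025,.025),.091)):
    p=proj(im,np.r_[G(l)[0],z])[0]; print(n,p,(p-[150,170])*[3.0,3.0])
a=im['color'][170:320,150:410,::-1]
cv2.imwrite('pics/c5.png',cv2.resize(a,None,fx=3,fy=3,interpolation=cv2.INTER_CUBIC))
E
```

```text
t 9.3 tip jig [[-24.41295798  -7.54931619]] z 0.05039512511046121 yaw err 0.40290189252908704 width 9.087347579598254e-05 F jig [ -0.9 -30.7   4.7]
shift units [-0.12 -0.02  0.04]
bar rear top @57mm x55 [270.5998793  260.39486063] [361.79963789 271.1845819 ]
pipe +y end top [382.310146   199.31244137] [696.93043799  87.93732411]
pipe -y end top at stop [320.39392308 213.81302387] [511.18176925 131.43907161]
pin knob top at corner [240.74692756 226.10815825] [272.24078269 168.32447474]
```

View pics/c5.png

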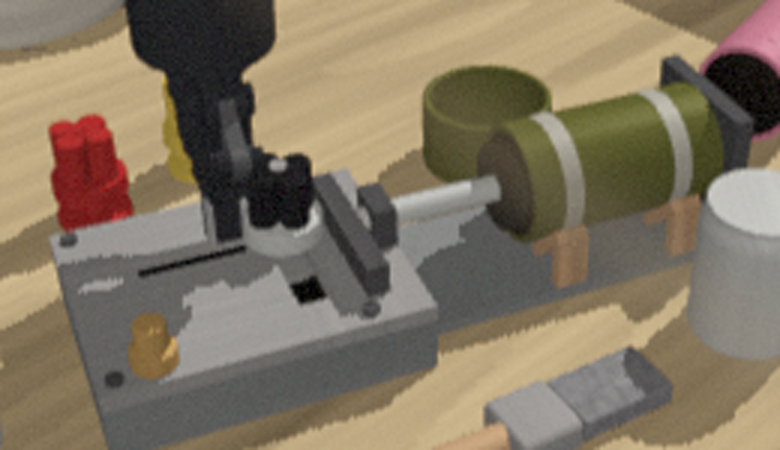

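The image shows the pipe's far end against the stop, and the knob at (280,163) against (272,168) predicted for the corner. The 30 N reading is the slot wall, so leg one is done. Next I'll back off, raise the tool, turn it 90° and go to the -x side of the pin.

Request:
drive_tool --targets '[[[-0.4,0,0,0],[-0.5,0,0,0],[-0.4,0,0,0],[0,0,-0.8,0],[0,0,-1,0],[0,0,-0.6,0],[0,-0.8,0,0],[0,-0.8,0,0],[0,-0.8,0,0],[0,0,0,0]]]'

```text
t: 10.6
position: [0.4176, -0.1068, 0.2829]
ee_rot: [0.817, 0.576, 0.0, -0.0]
force: [0.2, -0.8, 0.9]
width: -0.0004
grasp_force: 0.0
```

Request:
drive_tool --targets '[[[0,0,0,1],[0,0,0,1],[0,0,0,1],[0,0,0,1],[0,0,0,1],[0,0,0,1],[0,0,0,1],[0,0,0,1],[0,0,0,1],[0,0,0,1]]]'

```text
t: 11.85
position: [0.4187, -0.1073, 0.2828]
ee_rot: [0.984, 0.176, 0.0, -0.0]
force: [0.4, 0.9, -0.3]
width: 0.0
grasp_force: 0.0
```

Request:
drive_tool --targets '[[[0,0,0,1],[0,0,0,1],[0,0,0,1],[0,0,0,1],[0,0,0,1],[0,0,0,1],[0,0,0,1],[0,0,0,1],[0,0,0,0]]]'

```text
t: 12.98
position: [0.4186, -0.1073, 0.2828]
ee_rot: [0.985, -0.17, -0.0, -0.0]
force: [-0.0, 0.2, 0.3]
width: -0.0002
grasp_force: 0.0
```

```bash
python3 go.py -80 26 .0495; python3 -c "
from m import *
print(J(ray(im,[[406,380],[354,382]],.0))*1e3)"
```

```text
t 12.975 tip jig [[-84.24714572 -32.68363942]] z 0.1097824173014389 yaw err 90.13158966883273 width -0.00020546208345341123 F jig [-0.1  0.2  0.3]
shift units [ 0.16 -2.35  2.41]
[[-163.58712663  -71.72969255]
 [-198.22094325    9.06188647]]
```

Request:
drive_tool --targets '[[[0,-0.8,0,0],[0,-0.8,0,0],[0,-0.75,0,0],[0,0,0.8,0],[0,0,0.8,0],[0,0,0.8,0],[0.2,0,0,0],[0.2,0,0,0],[0.2,0,0,0],[0,0,0,0]]]'

```text
t: 14.22
position: [0.4525, -0.0571, 0.2236]
ee_rot: [0.985, -0.17, 0.001, 0.0]
force: [-0.1, -0.2, 0.7]
width: -0.0002
grasp_force: 0.0
```

```bash
python3 go.py 0 26 .0495
```

```text
t 14.225 tip jig [[-68.75902344  25.93636435]] z 0.05064360352257205 yaw err 90.18614477268261 width -0.00023104042127175065 F jig [-0.1 -0.2  0.7]
shift units [ 2.76 -0.01  0.05]
```

Request:
drive_tool --targets '[[[0.2,0,0.03,0],[0.2,0,0,0],[0.2,0,0,0],[0.2,0,0,0],[0.2,0,0,0],[0.2,0,0,0],[0.2,0,0,0],[0,0,0,0]]]'

```text
t: 15.22
position: [0.4855, -0.0687, 0.2221]
ee_rot: [0.985, -0.17, 0.001, -0.0]
force: [-0.7, 0.3, 0.7]
width: -0.0001
grasp_force: 0.0
```

```bash
python3 go.py 0 26 .0495
```

```text
t 15.225 tip jig [[-33.6929938   25.96425346]] z 0.04911446237511516 yaw err 90.18463337413002 width -8.708079437983203e-05 F jig [-0.7  0.1  0.7]
shift units [ 1.36 -0.01 -0.01]
```

Request:
drive_tool --targets '[[[0.2,0,0,0],[0.2,0,0,0],[0.2,0,0,0],[0.2,0,0,0],[0.2,0,0,0],[0.2,0,0,0],[0.1,0,0,0],[0,0,0,0]]]'

```text
t: 16.23
position: [0.5158, -0.0796, 0.2222]
ee_rot: [0.985, -0.17, 0.0, 0.0]
force: [-0.4, -0.1, -0.6]
width: 0.0001
grasp_force: 0.2
```

Request:
drive_tool --targets '[[[0.1,0,0,0],[0,0,0,0]]]'

```text
t: 16.48
position: [0.518, -0.0803, 0.2221]
ee_rot: [0.985, -0.17, 0.0, 0.0]
force: [-1.1, 0.3, 0.4]
width: 0.0001
grasp_force: 0.6
```

```bash
python3 go.py 0 26 .0495; python3 - <<'E'
from h import *
from m import G
im=shot('scene','s4.png')
for l,z in(((.035,.025),.091),((-.025,.025),.091)): print((proj(im,np.r_[G(l)[0],z])[0]-[150,170])*3)
cv2.imwrite('pics/c6.png',cv2.resize(im['color'][170:320,150:410,::-1],None,fx=3,fy=3,interpolation=cv2.INTER_CUBIC))
E
```

```text
t 16.475 tip jig [[ 0.59161786 25.77544259]] z 0.04914356378802168 yaw err 90.18073092355198 width 0.00012330259210780264 F jig [-1.1 -0.1  0.4]
shift units [-0.02 -0.01 -0.01]
[305.18356882 224.87836124]
[272.24078269 168.32447474]
```

View pics/c6.png

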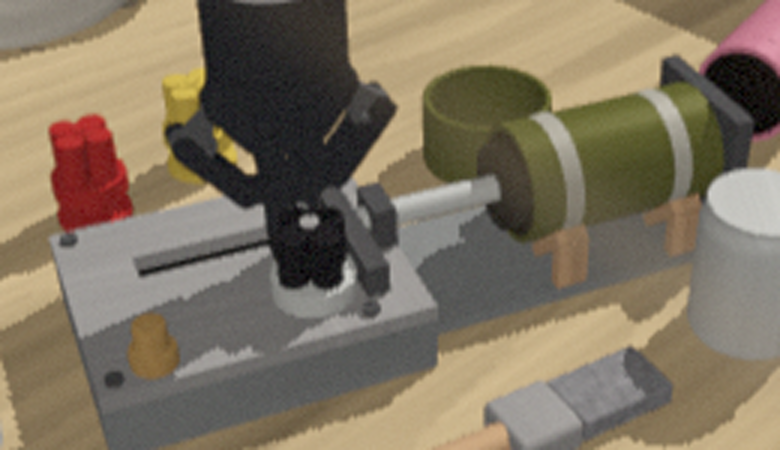

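The pin is in the short leg with its knob top at (312,220), near the predicted slot end (305,225). The bar and pipe are still in place. I'll push until the wall stops it.

Request:
drive_tool --targets '[[[0.1,0,0,0],[0,0,0,0]]]'

```text
t: 16.77
position: [0.52, -0.081, 0.2221]
ee_rot: [0.985, -0.17, -0.001, -0.0]
force: [-5.2, 1.2, 1.9]
width: -0.0001
grasp_force: 2.6
```

Request:
drive_tool --targets '[[[0.08,0,0,0],[0,0,0,0]]]'

```text
t: 17.02
position: [0.5209, -0.0813, 0.2221]
ee_rot: [0.985, -0.17, -0.003, -0.0]
force: [-13.1, 3.8, 7.4]
width: -0.0
grasp_force: 6.7
```

Request:
drive_tool --targets '[[[0.08,0,0,0],[0,0,0,0]]]'

```text
t: 17.27
position: [0.5218, -0.0816, 0.222]
ee_rot: [0.985, -0.17, -0.005, -0.001]
force: [-21.0, 6.7, 10.7]
width: 0.0003
grasp_force: 10.8
```

Request:
drive_tool --targets '[[[-0.2,0,0,0],[-0.3,0,0,0],[-0.4,0,0,0],[-0.4,0,0,0],[0,0,-1,0],[0,0,-1,0],[0,0,-1,0],[-0.9,0,-1,0],[-0.9,0,-1,0],[0,0,0,0]]]'

```text
t: 18.52
position: [0.4503, -0.0561, 0.3499]
ee_rot: [0.985, -0.17, 0.003, 0.0]
force: [0.1, 1.0, -0.8]
width: 0.0001
grasp_force: 0.0
```

Request:
drive_tool --targets '[[[-0.9,0,0,0],[-0.9,0,0,0],[0,0,0,0],[0,0,0,0]]]'

```text
t: 19.02
position: [0.4091, -0.0416, 0.3465]
ee_rot: [0.985, -0.17, -0.0, 0.0]
force: [0.7, 0.7, 0.5]
width: 0.0
grasp_force: 0.0
```

```bash
python3 go.py 0 26 .0495; python3 - <<'E'
from h import *
from m import G
im=shot('scene','s5.png');shot('top','t5.png')
a=cv2.resize(im['color'][170:320,130:430,::-1],(600,300),interpolation=cv2.INTER_CUBIC)
b=cv2.resize(cv2.imread('pics/t5.png')[170:350,210:570],(600,300),interpolation=cv2.INTER_CUBIC)
cv2.imwrite('pics/c7.png',np.vstack([a,b]))
t=arm.get_image('top')
for l,z in(((.035,.025),.091),((.0,.295),.0955)): print((proj(im,np.r_[G(l)[0],z])[0]-[130,170])*2,(proj(t,np.r_[G(l)[0],z])[0]-[210,170])*1.667+[0,300])
E
```

```text
t 19.025 tip jig [[-115.06135834   26.062822  ]] z 0.17350259163303955 yaw err 90.18726734156812 width 2.789667982166442e-05 F jig [0.4 0.9 0.5]
shift units [ 4.6  -0.01  4.96]
[243.45571254 149.91890749] [313.69430666 424.13681795]
[504.620292    58.62488274] [ 35.86252531 360.00053181]
```

View pics/c7.png

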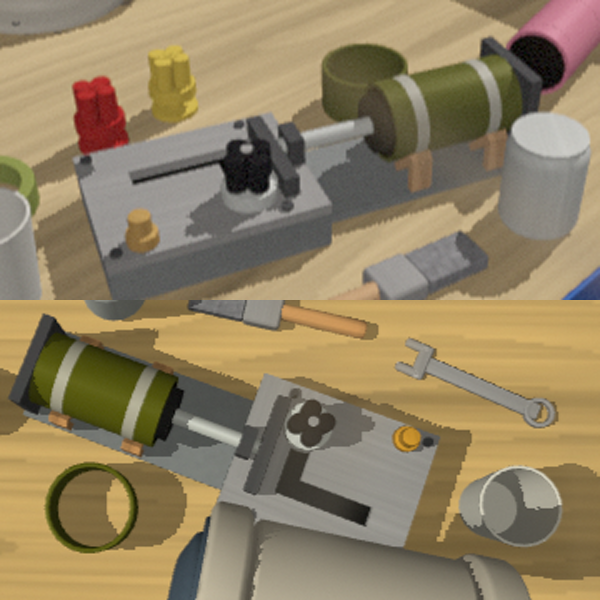

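Both views show the pin at the short leg's end: the knob is at (313,421) in the top half against (314,424) predicted. The pipe is against the stop, the arm is clear, and nothing else has moved.

```bash
python3 -c "
from plant import arm; print(arm.hand_in())"
```

```text
the job is handed in; nothing more can be done
None
```

The job is handed in at about 19 s: the pin drove the pusher and pipe up to the end stop, then went along the short leg to its end (final views put it within about 2 px of the slot end), with the arm clear and nothing else seen to move; no verdict came back.

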